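# Find the rocking burner cap and seat it

## Task

The hob has been cleaned and one of its four burner caps went back off its seat. With your fingertips press down on the caps, near the edge, to find the one that rocks, then push that cap across, without picking it up, until it drops home and lies level and firm. Do not lift any cap, leave the three good caps seated and do not disturb the other things on the hob.

Things in the scene. Friction and masses are not known exactly. Their poses are not given: they have to be found in the camera images.
- cap_a: burner cap: round black enamelled plate, 72 mm across, edge 4 mm thick, domed to 6.8 mm; below it a central round boss 25 mm wide, 4 mm deep, drops into the head's bore. Loose, about 0.2 kg; all four alike. Origin: centre of the flat underside (top of the boss); z up out of the top. Seated, the origin is at the seat point within 3 mm sideways, and the cap is level and firm
- cap_b: burner cap, the same as cap_a, on the burner with seat_b. A cap off its seat stands with its boss on the head's rim: 3 to 4 mm high, 6 to 9 mm off-centre, leaning about 6 degrees, its off-centre edge up. A light press (1 N) on that high edge rocks it level and on over the other way; on the low edge it feels firm. Pushed back to within 3 mm of centre it drops in by itself
- cap_c: burner cap, the same as cap_a, on the burner with point seat_c
- cap_d: burner cap, the same as cap_a, on the burner with point seat_d
- seat_a (a point): seat point of the burner under cap_a: centre of the flat top of the fixed aluminium head, 68 mm across, with a 30 mm bore; 32 mm above the worktop, 22 mm above the hob's tray. z up
- seat_b (a point): seat point of the burner under cap_b: centre of the flat top of the fixed aluminium head, 68 mm across, with a 30 mm bore; 32 mm above the worktop, 22 mm above the hob's tray. z up
- seat_c (a point): seat point of the burner under cap_c: centre of the flat top of the fixed aluminium head, 68 mm across, with a 30 mm bore; 32 mm above the worktop, 22 mm above the hob's tray. z up
- seat_d (a point): seat point of the burner under cap_d: centre of the flat top of the fixed aluminium head, 68 mm across, with a 30 mm bore; 32 mm above the worktop, 22 mm above the hob's tray. z up
- hob: stainless steel gas hob, fixed, tray 500 (x) by 580 (y) mm, its top 10 mm above the worktop; origin under its centre, x away from the robot. Four burners at x = +-100, y = +-135 mm, each in a dark ring 94 mm wide, 5 mm high; the black pan supports (40 mm high) lie left and right of it on the worktop. Four knobs (40 mm wide, 27 mm high over the tray) along x = -225 mm
- ramekin: ramekin, a white ceramic bowl, 80 mm wide, 42 mm high, standing between the burners; origin under its centre
- spoon: wooden spoon, 240 mm long, lying on the hob's right edge along x; origin near its middle
- black_spoon: black plastic spoon, 240 mm long, lying on the hob's left edge along x; origin near its middle
Things that resemble listed ones, but are neither listed nor needed, are in the scene too. What is shaped like the cap_d but blue, white or yellow is not meant.

How it is judged:
By the outcome, as a careful person would: the job done as asked, in the order asked, and still so for the second after the job is handed in, with the robot touching nothing.
It also fails if it takes over 64 s, if anything falls off the work surface, if the arm or the gripper's body presses on something with over 40 N, if the wrist force passes 120 N, or if a joint passes its speed limit or range.

## Robot

A 6-joint arm with a two-finger parallel gripper is mounted at the origin on the work surface. World frame = base frame: x ahead of the robot, y to its left, z up, the work surface at z = 0. Lengths are in m, angles in rad, forces in N, time in s.
With the tool pointing down it reaches from about 0.375 to 0.9 m from the base axis. Payload 3.1 kg.
Tool frame: the origin (TCP) lies on the centre line of the jaws, within the pads' length; the fingertips stand 11 mm ahead of it and the grasp point (between the pads) lies 8 mm behind it; z points along the fingers, y is the line along which they close (so a half turn about z gives the same grasp; the last joint's range is limited). The gripper opens to 87 mm and grips with 3 to 60 N. Pads are 19 mm wide; open, the fingers measure 117 mm over their backs; the gripper's body (75 mm by 190 mm) begins 51 mm behind the grasp point.
Start: joints at [1.075, 0.527, 1.433, -0, 1.181, -0.178], TCP at [0.195, 0.594, 0.234] pointing down, gripper open.
Joint ranges: [-3.08, 3.08], [-0.75, 2.2], [0.22, 2.44], [-1.43, 4.57], [0, 2.65], [-2.85, 2.85]. Speed limits (rad/s): [2.79, 2.79, 3.14, 3.14, 3.14, 3.14].

## Interface

Orientations are given as a unit quaternion [x, y, z, w].
In Python, from rig import state, camera, calibration, sign_off gives the robot as it stands.
- The arm moves only by the tool carry_out, never from a script. Its arguments are lists of equal length, an entry for each row: "delta_pos": the shift along the tool's x, y, z normalised to -1 to 1, where 1 is 5 cm, a list of three; "turn": the turn, a rotation vector about the tool's x, y, z normalised to -1 to 1, where 1 is 0.12 rad, a list of three; "fingers": the gripper command: -1 is fully open, 1 is shut, values between are in proportion. In form: {"delta_pos": [[dx, dy, dz], ...], "turn": [[rx, ry, rz], ...], "fingers": [fingers, ...]}. A call has 1 to 5 rows; each row shifts and turns the commanded pose from where the row before left it, along the tool's axes as they then stand; what a row does not reach is not made up. A row lasts 1/10 s, in which the tool goes at most 50 mm and 8.59 degrees, less where a joint would pass 70% of its speed; a pose out of reach is approached as far as the arm can. A call with a number of a shift or a turn outside -1 to 1 is refused whole. A call with a gripper value outside its range is refused whole. The fingers move at their own pace and stop on an object; "grip_force" is the grip in N (left out, the last holds). Time passes only in rows, so rows that do not move let the fingers close. It gives the time, the measured TCP pose, the force, the opening and the grip force at its end, in the units of the state.
- state(): the state, without advancing time (a new reading comes with each control period).
- camera(name): name is "scene" or "top" or "wrist"; returns the picture (400x640x3 uint8, red, green, blue); there is no depth.
- calibration(name): a dict with "vfov" (degrees; the focal length in pixels is half the picture's height over the tangent of half this angle, whatever the lens; pixels are square), "cx", "cy" (the principal point, pixels), "rvec" (rotation vector, rad) and "tvec" (3), from world to camera coordinates, as OpenCV has them. Camera axes: x right, y down, z forward; pixel columns grow to the right and rows downward; lengths in m; the calibration is good to about 2 mm. A picture is of the moment at which its call begins: read the wrist's pose just before it. calibration takes no time and is no camera call; for the wrist camera it gives the pose at the moment of the call.
- sign_off(): hands the job in; it is judged then, once.
The state is a dict: "time_s": time; "joint_positions": joint angles; "joint_velocities": joint speeds; "joint_efforts": joint torques, N m; "tcp_pos": TCP position; "eef_rot": TCP orientation; "force": force on the tool from outside, world axes, zero at the start; "torque": the same for the moment, N m; "finger_gap": opening from 0.0 (shut) to 1.0 (fully open); "grip_force": force on a finger pad.
Only numpy, scipy, OpenCV 4.12 (cv2) and the standard library are available. Lean on these libraries where they do the work, as an engineer would, in place of code of your own. Each camera call takes 0.05 s, during which the arm holds its last target. There are 200 camera calls.

## Working session

There is one attempt and no reset: what is moved stays moved. The work goes in short steps, Python scripts to look and compute and a tool call to move; the robot and the scene stay as the last step left them, time stands still between calls to the robot, and variables do not carry over. Pictures are saved under pics/ and viewed, at most 10 in all, crops included, and the job is handed in when it is done.

Besides the shell and the picture viewer there is one more tool, called after "Request:" by a JSON object that holds its "fn" and its "kwargs". carry_out: Moves the arm, as the interface text tells. Scaled input: -1 to 1 covers 5 cm each way for a shift and 0.12 rad each way for a turn. Its arguments: {"type":"object","properties":{"delta_pos":{"type":"array"},"turn":{"type":"array"},"fingers":{"type":"array"},"grip_force":{"type":"number"}},"required":["delta_pos","turn","fingers"]}

```bash
mkdir -p pics; ls; cat > h.py <<'E'
import numpy as np, cv2
from rig import state,camera,calibration,sign_off
def K(c,h=400):
    f=h/2/np.tan(np.radians(c["vfov"])/2); return np.array([[f,0,c["cx"]],[0,f,c["cy"]],[0,0,1]])
def ray(c,uv,z):
    R=cv2.Rodrigues(np.array(c["rvec"],float))[0]; o=-R.T@np.array(c["tvec"],float)
    d=R.T@np.linalg.inv(K(c))@np.array([uv[0],uv[1],1.]); return o+d*(z-o[2])/d[2]
def proj(c,p):
    return cv2.projectPoints(np.array(p,float).reshape(-1,1,3),np.array(c["rvec"],float),np.array(c["tvec"],float),K(c),None)[0].reshape(-1,2)
def save(n,im): cv2.imwrite(f"pics/{n}.png",im[:,:,::-1])
E
python3 - <<'E'
from h import *
s=state();print(s)
for n in("top","scene"):
    im=camera(n);save(n+"0",im);np.save(n+"0.npy",im);print(n,calibration(n))
E
```

```text
pics
{'time_s': 0.0, 'joint_positions': array([ 1.07549925e+00,  5.28494834e-01,  1.43390220e+00, -2.81027106e-05,
        1.18138801e+00, -1.78471178e-01]), 'joint_velocities': array([ 0.00034685, -0.00163639,  0.00037614, -0.00089432,  0.00117326,
        0.00039047]), 'joint_efforts': array([ 8.24344243e-04, -4.40035915e+01, -1.76596177e+01,  6.35028072e-02,
        5.80092939e-02, -1.37900233e-04]), 'tcp_pos': array([0.19433919, 0.59327045, 0.23255403]), 'eef_rot': array([ 1.57745849e-01,  9.87479137e-01, -1.03886935e-03, -3.50080964e-04]), 'force': array([ 0.37309708, -0.22341397,  0.06881471]), 'torque': array([ 0.01229194, -0.03791695,  0.03829932]), 'grip_force': 0.0, 'finger_gap': 1.0003476519643442}
top {'vfov': 46.99665788927838, 'cx': 316.1849246788988, 'cy': 197.31290242719786, 'rvec': array([ 2.17656586, -2.17484478,  0.15671855]), 'tvec': array([-0.03972895,  0.60416171,  1.08290815])}
scene {'vfov': 45.823175907883204, 'cx': 320.7429768548378, 'cy': 200.65995015587995, 'rvec': array([ 2.34498839,  1.16495265, -0.32760991]), 'tvec': array([-0.33022409, -0.3953591 ,  1.45846581])}
```

View pics/top0.png

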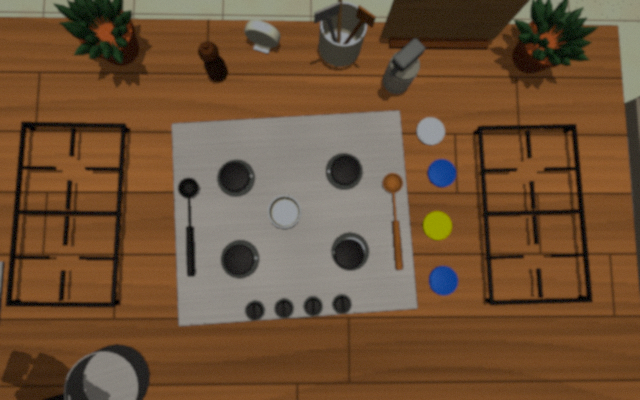

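View pics/scene0.png

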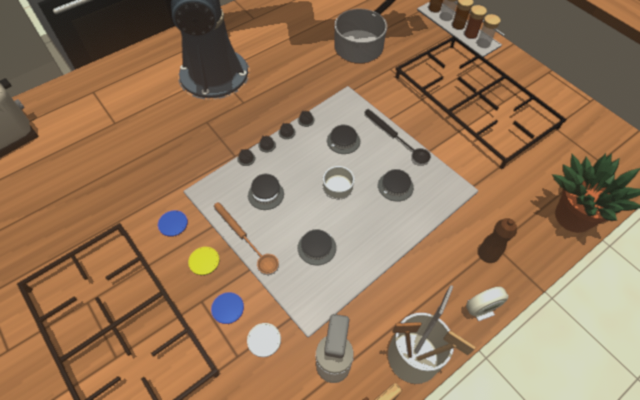

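The top view shows the black caps at (236,177), (345,171), (240,259) and (350,252). The lookalikes are the blue, yellow and white discs at x≈440, the knobs at row 305, the ramekin at (285,212) and the black spoon bowl at (188,188). Only the four black caps on burners match the description. The cap at (350,252), which is at (265,188) in the scene view, looks off-centre. Next I'll measure the burners and check close crops.

```bash
python3 - <<'E'
from h import *
c=calibration("top"); im=np.load("top0.npy")
g=im.astype(int); sat=g.max(2)-g.min(2); m=((sat<30)&(g.mean(2)>110)).astype(np.uint8)
m=cv2.morphologyEx(m,cv2.MORPH_OPEN,np.ones((5,5)))
cs=max(cv2.findContours(m,cv2.RETR_EXTERNAL,2)[0],key=cv2.contourArea)
P=np.array([ray(c,p[0],0.01)[:2] for p in cs]).astype(np.float32)
(ctr,sz,a)=cv2.minAreaRect(P); print(ctr,sz,a)
box=cv2.boxPoints(((ctr),sz,a));
# x axis of hob: side of 0.5
a1=np.radians(a); e=np.array([np.cos(a1),np.sin(a1)]); f=np.array([-e[1],e[0]])
ax=e if sz[0]<sz[1] else f
if ax[0]<0: ax=-ax
ay=np.array([-ax[1],ax[0]]); print("yaw",np.degrees(np.arctan2(ax[1],ax[0])))
sc=np.load("scene0.npy"); cs_=calibration("scene")
tiles=[]
for n,(sx,sy) in {"fl":(1,1),"fr":(1,-1),"nl":(-1,1),"nr":(-1,-1)}.items():
    b=np.array(ctr)+sx*.1*ax+sy*.135*ay
    row=[]
    for I,cc in((im,c),(sc,cs_)):
        u=proj(cc,[[*b,0.032]])[0]; t=cv2.getRectSubPix(I,(50,50),tuple(map(float,u))); 
        t=cv2.resize(t,(280,280),interpolation=cv2.INTER_CUBIC); t=cv2.convertScaleAbs(t,alpha=1.6,beta=10)
        cv2.circle(t,(140,140),3,(255,0,0),-1); row.append(t)
    tiles.append(np.vstack(row))
    print(n,b,proj(c,[[*b,.032]])[0],np.hypot(*b))
save("crops0",cv2.resize(np.hstack(tiles),(800,400)))
E
```

```text
(0.56490159034729, 0.018664032220840454) (0.4963603913784027, 0.5768061280250549) 3.8313040733337402
yaw 3.8313040733337407
fl [0.65565753 0.16004423] [234.42826621 176.30134003] 0.6749081055706888
fr [ 0.67369867 -0.10935235] [344.60801216 169.46685588] 0.6825158158694429
nl [0.45610451 0.14668042] [238.41925026 258.84782596] 0.47911007799809946
nr [ 0.47414565 -0.12271616] [350.79761045 251.14136116] 0.4897686747703042
```

View pics/crops0.png

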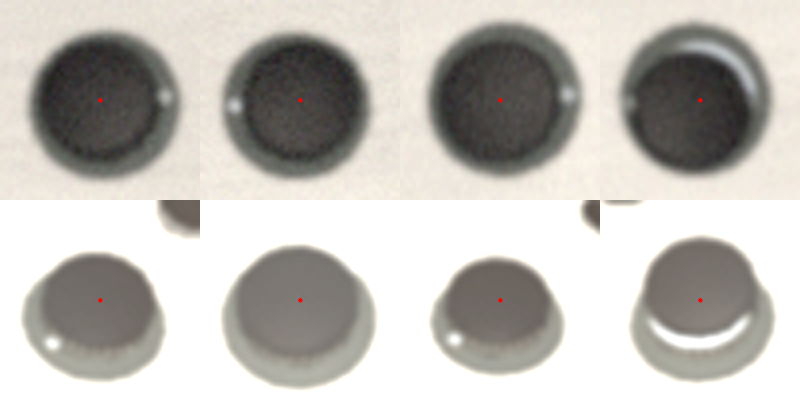

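The crops show three caps concentric with their heads. The near-right cap at (350,252) has a bright crescent of bare head on its far and right side, so it sits towards −x, +y. I'll still press-test the caps. First I'll measure the cap and ring centres.

```bash
cat > m.py <<'E'
from h import *
B={"fl":(.6557,.1600),"fr":(.6737,-.1094),"nl":(.4561,.1467),"nr":(.4741,-.1227)}
def fit(t,thr,r0,r1):
    g=cv2.GaussianBlur(cv2.cvtColor(t,cv2.COLOR_RGB2GRAY),(0,0),3)
    m=(g<thr).astype(np.uint8); cs=cv2.findContours(m,cv2.RETR_EXTERNAL,2)[0]
    k=max(cs,key=cv2.contourArea); return cv2.fitEllipse(cv2.convexHull(k))
E
python3 - <<'E'
from m import *
c=calibration("top"); im=np.load("top0.npy")
for n,b in B.items():
    u=proj(c,[[*b,.032]])[0]; t=cv2.resize(cv2.getRectSubPix(im,(50,50),tuple(map(float,u))),(500,500),interpolation=cv2.INTER_CUBIC)
    for thr,z in((45,.037),(110,.012)):
        e=fit(t,thr,0,0); p=u+(np.array(e[0])-249.5)/10
        print(n,thr,ray(c,p,z)[:2].round(4),np.round(np.array(e[1])/10*2.25,1))
s=state(); from scipy.spatial.transform import Rotation as R
M=R.from_quat(s["eef_rot"]).as_matrix(); print(M.round(3))
E
```

```text
fl 45 [0.6537 0.1596] [68.8 69.9]
fl 110 [0.6555 0.1601] [85.4 87.1]
fr 45 [ 0.6714 -0.1091] [67.8 69. ]
fr 110 [ 0.6736 -0.1089] [83.8 85.6]
nl 45 [0.455  0.1465] [69.6 70.3]
nl 110 [0.456  0.1468] [87.1 88.8]
nr 45 [ 0.4675 -0.1166] [63.6 69.8]
nr 110 [ 0.4742 -0.1222] [86.1 87.6]
[[-0.95   0.312 -0.001]
 [ 0.312  0.95  -0.002]
 [ 0.    -0.002 -1.   ]]
```

Request:
{"fn": "carry_out", "kwargs": {"delta_pos": [[0,0,0.2]], "turn": [[0,0,0]], "fingers": [1]}}

```text
time_s: 0.2
tcp_pos: [0.195, 0.5945, 0.224]
eef_rot: [0.158, 0.987, 0.001, 0.0]
force: [0.0, 0.5, -0.3]
finger_gap: 0.966
grip_force: 0.0
```

Request:
{"fn": "carry_out", "kwargs": {"delta_pos": [[0,0,0],[0,0,0],[0,0,0],[0,0,0],[0,0,0]], "turn": [[0,0,0.9],[0,0,0.9],[0,0,0.9],[0,0,0.9],[0,0,0.9]], "fingers": [1,1,1,1,1]}}

```text
time_s: 0.7
tcp_pos: [0.1944, 0.5934, 0.2223]
eef_rot: [0.417, 0.909, -0.001, -0.0]
force: [-0.8, -0.7, 0.4]
finger_gap: 0.54
grip_force: 0.0
```

Request:
{"fn": "carry_out", "kwargs": {"delta_pos": [[-0.95,-0.19,0],[-0.95,-0.19,0],[-0.95,-0.19,0],[-0.95,-0.19,0],[-0.95,-0.19,0]], "turn": [[0,0,0],[0,0,0],[0,0,0],[0,0,0],[0,0,0]], "fingers": [1,1,1,1,1]}}

```text
time_s: 1.2
tcp_pos: [0.3145, 0.3814, 0.2228]
eef_rot: [0.415, 0.91, -0.0, -0.0]
force: [0.8, 0.7, -0.8]
finger_gap: 0.079
grip_force: 0.0
```

Request:
{"fn": "carry_out", "kwargs": {"delta_pos": [[-0.95,-0.19,0],[-0.95,-0.19,0],[-0.95,-0.19,0],[-0.95,-0.19,0],[-0.95,-0.19,0]], "turn": [[0,0,0],[0,0,0],[0,0,0],[0,0,0],[0,0,0]], "fingers": [1,1,1,1,1]}}

```text
time_s: 1.7
tcp_pos: [0.4342, 0.1708, 0.223]
eef_rot: [0.415, 0.91, -0.0, -0.0]
force: [0.2, 0.7, -0.7]
finger_gap: 0.002
grip_force: 0.0
```

Request:
{"fn": "carry_out", "kwargs": {"delta_pos": [[0,0,0.75],[0,0,0.75],[0,0,0.75],[0,0,0.75],[0,0,0]], "turn": [[0,0,0],[0,0,0],[0,0,0],[0,0,0],[0,0,0]], "fingers": [1,1,1,1,1]}}

```text
time_s: 2.2
tcp_pos: [0.4302, 0.1719, 0.0691]
eef_rot: [0.416, 0.909, -0.003, -0.005]
force: [-1.1, 0.5, 0.8]
finger_gap: 0.005
grip_force: 0.0
```

```bash
python3 - <<'E'
from h import *
s=state();print(s["tcp_pos"],s["force"])
save("w1",camera("wrist")); c=calibration("wrist")
print(proj(c,[[.456,.1467,.0388],[.435,.171,.037]]))
E
```

```text
[0.43019111 0.17187105 0.06911803] [-1.14405879  0.5009405   0.80652467]
[[321.02434938 276.81907334]
 [321.18346637 234.86601697]]
```

View pics/w1.png

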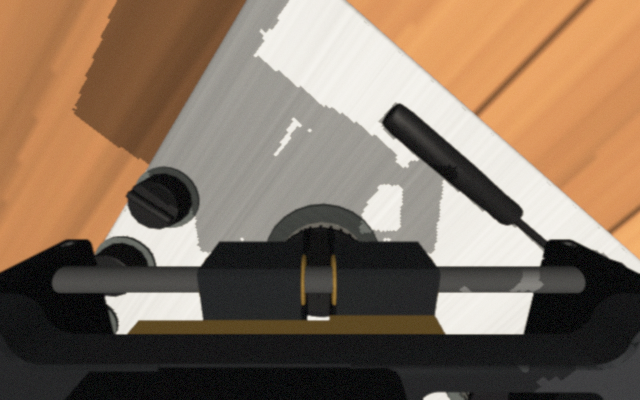

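The wrist view shows the closed fingertips over the near-left cap's outer edge, with its ring at (320,210) and no knob or spoon in the way. I'll press down in small steps.

Request:
{"fn": "carry_out", "kwargs": {"delta_pos": [[-0.08,0,0.15],[0,0,0.15],[0,0,0.05],[0,0,0],[0,0,0]], "turn": [[0,0,0],[0,0,0],[0,0,0],[0,0,0],[0,0,0]], "fingers": [1,1,1,1,1]}}

```text
time_s: 2.75
tcp_pos: [0.4369, 0.1698, 0.0567]
eef_rot: [0.415, 0.91, 0.0, 0.001]
force: [-0.3, 0.1, 0.2]
finger_gap: 0.003
grip_force: 0.0
```

Request:
{"fn": "carry_out", "kwargs": {"delta_pos": [[0,0,0.03],[0,0,0],[0,0,0]], "turn": [[0,0,0],[0,0,0],[0,0,0]], "fingers": [1,1,1]}}

```text
time_s: 3.05
tcp_pos: [0.4366, 0.1697, 0.0547]
eef_rot: [0.415, 0.91, 0.0, 0.0]
force: [0.2, 0.0, -0.5]
finger_gap: 0.007
grip_force: 0.0
```

Request:
{"fn": "carry_out", "kwargs": {"delta_pos": [[0,0,0.03],[0,0,0],[0,0,0]], "turn": [[0,0,0],[0,0,0],[0,0,0]], "fingers": [1,1,1]}}

```text
time_s: 3.35
tcp_pos: [0.4365, 0.1697, 0.053]
eef_rot: [0.415, 0.91, -0.0, -0.0]
force: [0.5, -0.6, 0.3]
finger_gap: 0.003
grip_force: 0.0
```

Request:
{"fn": "carry_out", "kwargs": {"delta_pos": [[0,0,0.05],[0,0,0],[0,0,0]], "turn": [[0,0,0],[0,0,0],[0,0,0]], "fingers": [1,1,1]}}

```text
time_s: 3.65
tcp_pos: [0.4364, 0.1696, 0.0504]
eef_rot: [0.415, 0.91, -0.0, -0.0]
force: [0.4, 1.0, 0.2]
finger_gap: 0.004
grip_force: 0.0
```

Request:
{"fn": "carry_out", "kwargs": {"delta_pos": [[0,0,0.03],[0,0,0],[0,0,0]], "turn": [[0,0,0],[0,0,0],[0,0,0]], "fingers": [1,1,1]}}

```text
time_s: 3.95
tcp_pos: [0.4367, 0.1697, 0.0497]
eef_rot: [0.415, 0.91, 0.0, 0.0]
force: [-0.4, -0.3, 6.4]
finger_gap: 0.005
grip_force: 3.4
```

Request:
{"fn": "carry_out", "kwargs": {"delta_pos": [[0,0,0.02],[0,0,0],[0,0,0]], "turn": [[0,0,0],[0,0,0],[0,0,0]], "fingers": [1,1,1]}}

```text
time_s: 4.25
tcp_pos: [0.4366, 0.1697, 0.0496]
eef_rot: [0.415, 0.91, 0.0, 0.001]
force: [-3.1, -0.9, 16.0]
finger_gap: 0.001
grip_force: 7.9
```

The near-left cap is firm: contact at z = 49.7 mm, and the force rose to 16 N with no travel. Next is the far-left cap.

Request:
{"fn": "carry_out", "kwargs": {"delta_pos": [[0,0,-0.4],[-0.6,0.79,0],[-0.6,0.79,0],[-0.6,0.79,0],[-0.58,0.79,0]], "turn": [[0,0,0],[0,0,0],[0,0,0],[0,0,0],[0,0,0]], "fingers": [1,1,1,1,1]}}

```text
time_s: 4.75
tcp_pos: [0.6356, 0.1832, 0.0683]
eef_rot: [0.415, 0.91, 0.0, 0.0]
force: [0.5, -0.4, -0.3]
finger_gap: 0.009
grip_force: 0.0
```

Request:
{"fn": "carry_out", "kwargs": {"delta_pos": [[0,0,0],[0,0,0.16],[0,0,0.16],[0,0,0],[0,0,0]], "turn": [[0,0,0],[0,0,0],[0,0,0],[0,0,0],[0,0,0]], "fingers": [1,1,1,1,1]}}

```text
time_s: 5.25
tcp_pos: [0.632, 0.1832, 0.0513]
eef_rot: [0.415, 0.91, -0.001, -0.001]
force: [0.1, -0.1, -0.4]
finger_gap: 0.003
grip_force: 0.0
```

Request:
{"fn": "carry_out", "kwargs": {"delta_pos": [[0,0,0.05],[0,0,0],[0,0,0]], "turn": [[0,0,0],[0,0,0],[0,0,0]], "fingers": [1,1,1]}}

```text
time_s: 5.55
tcp_pos: [0.6333, 0.1833, 0.0498]
eef_rot: [0.415, 0.91, -0.0, -0.0]
force: [-1.3, 0.6, 1.6]
finger_gap: 0.006
grip_force: 1.2
```

Request:
{"fn": "carry_out", "kwargs": {"delta_pos": [[0,0,0.02],[0,0,0],[0,0,0]], "turn": [[0,0,0],[0,0,0],[0,0,0]], "fingers": [1,1,1]}}

```text
time_s: 5.85
tcp_pos: [0.6334, 0.1833, 0.0497]
eef_rot: [0.415, 0.91, -0.0, -0.0]
force: [-2.1, -0.6, 7.5]
finger_gap: 0.004
grip_force: 3.7
```

Far-left is firm too. Next is far-right.

Request:
{"fn": "carry_out", "kwargs": {"delta_pos": [[0,0,-0.5],[-0.72,-0.54,0],[-0.72,-0.54,0],[-0.72,-0.54,0],[-0.72,-0.54,0]], "turn": [[0,0,0],[0,0,0],[0,0,0],[0,0,0],[0,0,0]], "fingers": [1,1,1,1,1]}}

```text
time_s: 6.35
tcp_pos: [0.6466, 0.0021, 0.0735]
eef_rot: [0.415, 0.91, 0.0, 0.0]
force: [0.5, -0.8, -0.4]
finger_gap: 0.001
grip_force: 0.0
```

Request:
{"fn": "carry_out", "kwargs": {"delta_pos": [[-0.72,-0.54,0],[-0.72,-0.53,0],[0,0,0.2],[0,0,0.22],[0,0,0]], "turn": [[0,0,0],[0,0,0],[0,0,0],[0,0,0],[0,0,0]], "fingers": [1,1,1,1,1]}}

```text
time_s: 6.85
tcp_pos: [0.6514, -0.0845, 0.0503]
eef_rot: [0.415, 0.91, -0.0, -0.002]
force: [-0.6, 0.2, 0.0]
finger_gap: 0.006
grip_force: 0.0
```

Request:
{"fn": "carry_out", "kwargs": {"delta_pos": [[0,0,0.05],[0,0,0],[0,0,0]], "turn": [[0,0,0],[0,0,0],[0,0,0]], "fingers": [1,1,1]}}

```text
time_s: 7.15
tcp_pos: [0.6535, -0.0845, 0.0502]
eef_rot: [0.415, 0.91, 0.0, 0.0]
force: [-0.3, -0.0, 0.3]
finger_gap: 0.003
grip_force: 0.0
```

Request:
{"fn": "carry_out", "kwargs": {"delta_pos": [[0,0,0.03],[0,0,0],[0,0,0]], "turn": [[0,0,0],[0,0,0],[0,0,0]], "fingers": [1,1,1]}}

```text
time_s: 7.45
tcp_pos: [0.6537, -0.0847, 0.0497]
eef_rot: [0.415, 0.91, 0.001, 0.0]
force: [-1.0, 2.4, 4.4]
finger_gap: 0.007
grip_force: 2.7
```

Request:
{"fn": "carry_out", "kwargs": {"delta_pos": [[0,0,0.02],[0,0,0],[0,0,0]], "turn": [[0,0,0],[0,0,0],[0,0,0]], "fingers": [1,1,1]}}

```text
time_s: 7.75
tcp_pos: [0.6537, -0.0847, 0.0496]
eef_rot: [0.415, 0.91, 0.0, 0.0]
force: [-1.5, 2.9, 9.4]
finger_gap: 0.007
grip_force: 5.0
```

Request:
{"fn": "carry_out", "kwargs": {"delta_pos": [[0,0,-0.5],[0.52,-0.64,0],[0.52,-0.64,0],[0.52,-0.64,0],[0.52,-0.64,0]], "turn": [[0,0,0],[0,0,0],[0,0,0],[0,0,0],[0,0,0]], "fingers": [1,1,1,1,1]}}

```text
time_s: 8.25
tcp_pos: [0.4872, -0.0906, 0.073]
eef_rot: [0.415, 0.91, -0.0, 0.001]
force: [0.3, 0.7, 0.1]
finger_gap: 0.005
grip_force: 0.0
```

Request:
{"fn": "carry_out", "kwargs": {"delta_pos": [[0.52,-0.65,0],[0,0,0],[0,0,0.24],[0,0,0],[0,0,0]], "turn": [[0,0,0],[0,0,0],[0,0,0],[0,0,0],[0,0,0]], "fingers": [1,1,1,1,1]}}

```text
time_s: 8.75
tcp_pos: [0.4476, -0.0927, 0.0606]
eef_rot: [0.415, 0.91, -0.0, 0.0]
force: [0.1, 0.2, -0.6]
finger_gap: 0.002
grip_force: 0.0
```

Far-right is firm. Next I'll press the suspect cap on its high edge.

Request:
{"fn": "carry_out", "kwargs": {"delta_pos": [[0,0,0.05],[0,0,0],[0,0,0]], "turn": [[0,0,0],[0,0,0],[0,0,0]], "fingers": [1,1,1]}}

```text
time_s: 9.05
tcp_pos: [0.4471, -0.0926, 0.0581]
eef_rot: [0.415, 0.91, -0.0, 0.0]
force: [-0.3, 0.0, 0.7]
finger_gap: -0.001
grip_force: 0.0
```

Request:
{"fn": "carry_out", "kwargs": {"delta_pos": [[0,0,0.03],[0,0,0],[0,0,0]], "turn": [[0,0,0],[0,0,0],[0,0,0]], "fingers": [1,1,1]}}

```text
time_s: 9.35
tcp_pos: [0.4468, -0.0926, 0.0565]
eef_rot: [0.415, 0.91, 0.0, -0.0]
force: [0.5, -0.5, 0.6]
finger_gap: 0.003
grip_force: 0.0
```

Request:
{"fn": "carry_out", "kwargs": {"delta_pos": [[0,0,0.03],[0,0,0],[0,0,0]], "turn": [[0,0,0],[0,0,0],[0,0,0]], "fingers": [1,1,1]}}

```text
time_s: 9.65
tcp_pos: [0.4468, -0.0926, 0.055]
eef_rot: [0.415, 0.91, 0.0, -0.0]
force: [-0.3, -0.3, 0.3]
finger_gap: 0.002
grip_force: 0.2
```

Request:
{"fn": "carry_out", "kwargs": {"delta_pos": [[0,0,0.03],[0,0,0],[0,0,0]], "turn": [[0,0,0],[0,0,0],[0,0,0]], "fingers": [1,1,1]}}

```text
time_s: 9.95
tcp_pos: [0.4466, -0.0925, 0.0535]
eef_rot: [0.415, 0.91, 0.0, -0.0]
force: [-0.9, 0.7, 1.8]
finger_gap: 0.004
grip_force: 0.8
```

Request:
{"fn": "carry_out", "kwargs": {"delta_pos": [[0,0,0.03],[0,0,0],[0,0,0]], "turn": [[0,0,0],[0,0,0],[0,0,0]], "fingers": [1,1,1]}}

```text
time_s: 10.25
tcp_pos: [0.4461, -0.0922, 0.052]
eef_rot: [0.415, 0.91, 0.0, -0.001]
force: [-1.1, 2.5, 2.1]
finger_gap: 0.005
grip_force: 1.7
```

Request:
{"fn": "carry_out", "kwargs": {"delta_pos": [[0,0,0.03],[0,0,0],[0,0,0]], "turn": [[0,0,0],[0,0,0],[0,0,0]], "fingers": [1,1,1]}}

```text
time_s: 10.55
tcp_pos: [0.4464, -0.0924, 0.0505]
eef_rot: [0.415, 0.91, 0.0, -0.001]
force: [-1.4, 2.7, 3.1]
finger_gap: 0.004
grip_force: 1.8
```

The near-right cap yielded 5 mm under about 2 N, so it's the one that rocks. I'll back off and look before pushing.

Request:
{"fn": "carry_out", "kwargs": {"delta_pos": [[0,0,-0.4],[0.8,0.4,-0.2],[0.8,0.4,0],[0.8,0.4,0],[0.8,0.36,0]], "turn": [[0,0,0],[0,0,0],[0,0,0],[0,0,0],[0,0,0]], "fingers": [1,1,1,1,1]}}

```text
time_s: 11.05
tcp_pos: [0.4029, 0.0802, 0.0808]
eef_rot: [0.416, 0.909, 0.001, 0.002]
force: [0.9, 0.1, -1.0]
finger_gap: 0.004
grip_force: 0.0
```

```bash
cat > look.py <<'E'
import sys; from m import *
n=sys.argv[1]; print(state()["tcp_pos"])
row=[]
for cam in("top","scene"):
    I=camera(cam); c=calibration(cam); u=proj(c,[[*B["nr"],.032]])[0]
    t=cv2.resize(cv2.getRectSubPix(I,(50,50),tuple(map(float,u))),(500,500),interpolation=cv2.INTER_CUBIC)
    if cam=="top":
        for thr,z in((45,.037),(110,.012)):
            e=fit(t,thr,0,0); print(thr,ray(c,u+(np.array(e[0])-249.5)/10,z)[:2].round(4),np.round(np.array(e[1])*.225,1))
    row.append(cv2.resize(cv2.convertScaleAbs(t,alpha=1.6,beta=10),(400,400)))
save(n,np.hstack(row))
E
python3 look.py l1
```

```text
[0.40290599 0.08019211 0.08077515]
45 [ 0.4682 -0.1175] [64.2 69.5]
110 [ 0.4742 -0.1222] [85.3 86.8]
```

View pics/l1.png

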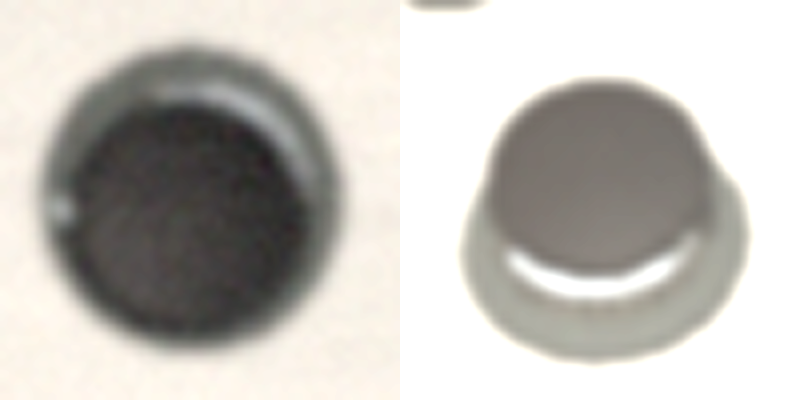

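The image shows the cap still up: the crescent of head is visible at (240,110) in the left half, with the cap offset about 6.5 mm towards (−x, +y). I'll come down outside that edge and push along −tool x.

Request:
{"fn": "carry_out", "kwargs": {"delta_pos": [[-0.71,-0.4,0],[-0.71,-0.4,0],[-0.71,-0.4,0],[-0.7,-0.38,0],[0,0,0]], "turn": [[0,0,0],[0,0,0],[0,0,0],[0,0,0],[0,0,0]], "fingers": [1,1,1,1,1]}}

```text
time_s: 11.65
tcp_pos: [0.4392, -0.0863, 0.0809]
eef_rot: [0.418, 0.908, -0.0, 0.005]
force: [0.0, 0.3, 0.5]
finger_gap: 0.003
grip_force: 0.0
```

Request:
{"fn": "carry_out", "kwargs": {"delta_pos": [[0,0,0.25],[0,0,0.25],[0,0,0.22],[0,0,0],[0,0,0]], "turn": [[0,0,0],[0,0,0],[0,0,0],[0,0,0],[0,0,0]], "fingers": [1,1,1,1,1]}}

```text
time_s: 12.15
tcp_pos: [0.4341, -0.0793, 0.0444]
eef_rot: [0.415, 0.91, -0.0, -0.0]
force: [-0.1, -0.9, 0.2]
finger_gap: 0.003
grip_force: 0.0
```

Request:
{"fn": "carry_out", "kwargs": {"delta_pos": [[0,0,0],[0,0,0],[0,0,0]], "turn": [[0,0,0],[0,0,0],[0,0,0]], "fingers": [1,1,1]}}

```text
time_s: 12.45
tcp_pos: [0.4343, -0.0794, 0.0449]
eef_rot: [0.415, 0.91, -0.0, 0.001]
force: [-1.2, 0.7, -0.3]
finger_gap: 0.004
grip_force: 0.0
```

Request:
{"fn": "carry_out", "kwargs": {"delta_pos": [[-0.05,0.04,0.02],[-0.05,0,0],[0,0,0]], "turn": [[0,0,0],[0,0,0],[0,0,0]], "fingers": [1,1,1]}}

```text
time_s: 12.75
tcp_pos: [0.4393, -0.0821, 0.0436]
eef_rot: [0.415, 0.91, -0.0, 0.0]
force: [-0.0, -0.7, -1.2]
finger_gap: 0.006
grip_force: 0.0
```

Request:
{"fn": "carry_out", "kwargs": {"delta_pos": [[-0.02,0,0],[-0.02,0,0],[0,0,0]], "turn": [[0,0,0],[0,0,0],[0,0,0]], "fingers": [1,1,1]}}

```text
time_s: 13.05
tcp_pos: [0.4398, -0.0832, 0.0435]
eef_rot: [0.415, 0.91, 0.0, -0.0]
force: [0.1, 0.4, -1.0]
finger_gap: 0.006
grip_force: 0.3
```

Request:
{"fn": "carry_out", "kwargs": {"delta_pos": [[-0.02,0,0],[-0.02,0,0],[0,0,0]], "turn": [[0,0,0],[0,0,0],[0,0,0]], "fingers": [1,1,1]}}

```text
time_s: 13.35
tcp_pos: [0.4415, -0.0849, 0.0435]
eef_rot: [0.415, 0.91, -0.0, 0.0]
force: [-0.3, -0.1, -0.4]
finger_gap: 0.002
grip_force: 0.2
```

Request:
{"fn": "carry_out", "kwargs": {"delta_pos": [[-0.02,0,0],[-0.01,0,0],[0,0,0]], "turn": [[0,0,0],[0,0,0],[0,0,0]], "fingers": [1,1,1]}}

```text
time_s: 13.65
tcp_pos: [0.4423, -0.086, 0.0435]
eef_rot: [0.415, 0.91, -0.0, -0.0]
force: [-0.9, 0.2, -0.9]
finger_gap: 0.005
grip_force: 0.4
```

Request:
{"fn": "carry_out", "kwargs": {"delta_pos": [[-0.02,0,0],[-0.01,0,0],[0,0,0]], "turn": [[0,0,0],[0,0,0],[0,0,0]], "fingers": [1,1,1]}}

```text
time_s: 13.95
tcp_pos: [0.4435, -0.0872, 0.0436]
eef_rot: [0.415, 0.91, -0.0, 0.0]
force: [-0.9, 0.2, -1.1]
finger_gap: 0.007
grip_force: 0.3
```

```bash
python3 - <<'E'
from m import *
c=calibration("scene"); I=camera("scene"); u=proj(c,[[*B["nr"],.036]])[0]
t=cv2.getRectSubPix(I,(90,90),tuple(map(float,u)))
save("s2",cv2.convertScaleAbs(cv2.resize(t,(540,540),interpolation=cv2.INTER_CUBIC),alpha=1.6,beta=10))
E
```

```text
(no output)
```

View pics/s2.png

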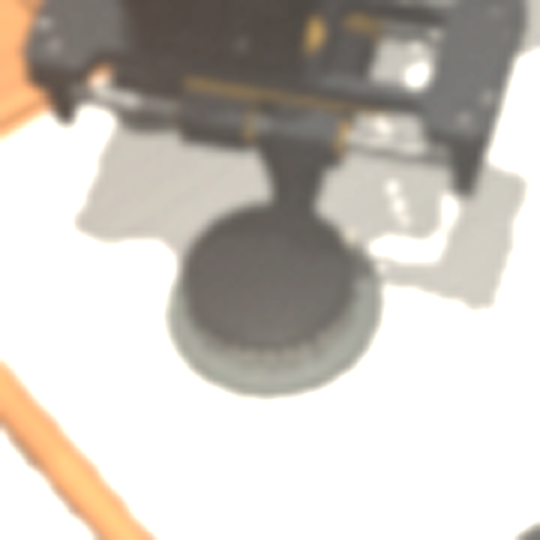

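The crescent is gone: the head's slots show all along the cap's front edge at (270,352), so it seems to have dropped in. I'll back off and press the formerly high edge to check it's firm.

Request:
{"fn": "carry_out", "kwargs": {"delta_pos": [[0.1,0,0],[0.1,0,-0.1],[0,0,-0.3],[-0.25,0,0],[-0.25,0,0]], "turn": [[0,0,0],[0,0,0],[0,0,0],[0,0,0],[0,0,0]], "fingers": [1,1,1,1,1]}}

```text
time_s: 14.5
tcp_pos: [0.4544, -0.0992, 0.064]
eef_rot: [0.415, 0.91, -0.0, 0.001]
force: [1.4, -0.4, -1.2]
finger_gap: 0.005
grip_force: 0.0
```

Request:
{"fn": "carry_out", "kwargs": {"delta_pos": [[0,0,0],[0,0,0.13],[0,0,0.12],[0,0,0],[0,0,0]], "turn": [[0,0,0],[0,0,0],[0,0,0],[0,0,0],[0,0,0]], "fingers": [1,1,1,1,1]}}

```text
time_s: 15.0
tcp_pos: [0.4524, -0.098, 0.0505]
eef_rot: [0.415, 0.91, 0.0, -0.001]
force: [-0.8, -0.5, -0.4]
finger_gap: 0.005
grip_force: 0.0
```

Request:
{"fn": "carry_out", "kwargs": {"delta_pos": [[0,0,0.04],[0,0,0],[0,0,0]], "turn": [[0,0,0],[0,0,0],[0,0,0]], "fingers": [1,1,1]}}

```text
time_s: 15.3
tcp_pos: [0.4527, -0.0981, 0.0496]
eef_rot: [0.415, 0.91, -0.0, -0.0]
force: [-1.2, 1.4, 7.2]
finger_gap: 0.007
grip_force: 3.5
```

It's firm at the same height as the good caps (49.6 mm, 7 N). I'll retreat clear and check visually.

Request:
{"fn": "carry_out", "kwargs": {"delta_pos": [[0,0,-0.5],[0.8,0.4,-0.3],[0.8,0.4,0],[0.8,0.4,0],[0.8,0.4,0]], "turn": [[0,0,0],[0,0,0],[0,0,0],[0,0,0],[0,0,0]], "fingers": [1,1,1,1,1]}}

```text
time_s: 15.8
tcp_pos: [0.4082, 0.0762, 0.0892]
eef_rot: [0.416, 0.909, 0.0, 0.0]
force: [1.1, 0.9, -0.4]
finger_gap: 0.006
grip_force: 0.0
```

Request:
{"fn": "carry_out", "kwargs": {"delta_pos": [[0,0,-0.9],[0,0,-0.9],[0,0,0],[0,0,0]], "turn": [[0,0,0],[0,0,0],[0,0,0],[0,0,0]], "fingers": [1,1,1,1]}}

```text
time_s: 16.2
tcp_pos: [0.4092, 0.0751, 0.18]
eef_rot: [0.415, 0.91, 0.0, 0.001]
force: [0.2, 0.6, -0.1]
finger_gap: 0.005
grip_force: 0.0
```

```bash
python3 look.py l2
```

```text
[0.40915406 0.07513599 0.1799507 ]
45 [ 0.4738 -0.1225] [67.4 68.5]
110 [ 0.4742 -0.1223] [85.2 86.8]
```

View pics/l2.png

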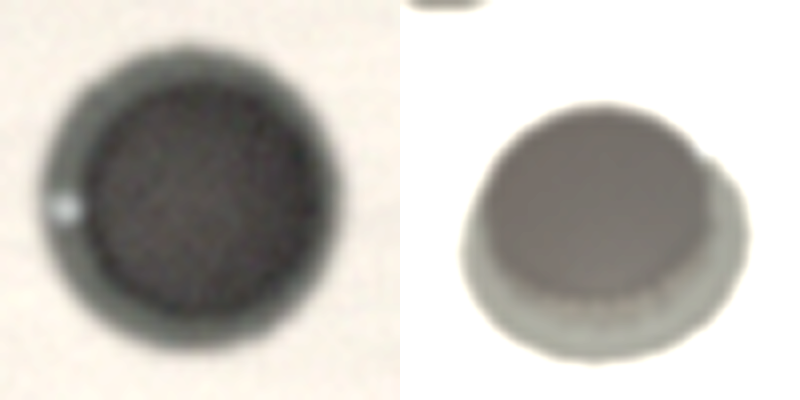

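The cap is now concentric with its ring in the left half (centre about (200,197)), with no crescent in either view. Handing in.

```bash
python3 -c "
from rig import sign_off; print(sign_off())"
```

```text
the job is handed in; nothing more can be done
None
```

The near-right cap was the one that rocked; I pushed it home and it now sits level and firm, the other three caps pressed firm in place, and the job was handed in at about 16 s.

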